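Run a fingertip along the sachet organiser's lids to snap them shut

ROBOT

A 6-joint arm with a two-finger parallel gripper is mounted at the origin on a cart in front of the work surface, level with it; the furniture and walls round the work are solid. World frame = base frame: x ahead of the robot, y to its left, z up, the work surface at z = 0. Lengths are in m, angles in degrees, forces in N, time in s.
With the tool pointing down it reaches from about 0.375 to 0.9 m from the base axis. Payload 3.1 kg.
Tool frame: the origin (TCP) lies between the finger pads, 19 mm behind the fingertips; this is the grasp point; z points along the fingers, y is the line along which they close (so a half turn about z gives the same grasp; the last joint's range is limited). The gripper opens to 87 mm and grips with 3 to 60 N. Pads are 19 mm wide; open, the fingers measure 117 mm over their backs; the gripper's body (75 mm by 190 mm) begins 51 mm behind the grasp point.
Start: joints at [65.69, 30.224, 82.088, -0, 67.689, -10.227], TCP at [0.152, 0.606, 0.241] pointing down, gripper open.
Joint ranges: [-176.69, 176.69], [-43.24, 126.21], [12.49, 139.97], [-82, 262], [0, 151.66], [-163.58, 163.58]. Speed limits (degrees/s): [159.86, 159.86, 180, 180, 180, 180].

INTERFACE

Orientations are given as a 3x3 rotation matrix whose columns are the frame's x, y, z axes.
In Python, from rig import read_state, optics, order gives the robot as it stands.
- The arm moves only by the tool drive_tool, never from a script. Its argument "steps" is a list of rows, each a list of 7 numbers: the finger opening in mm, from 0 to 87, then the shift along the tool's x, y, z normalised to -1 to 1, where 1 is 0.12 m, then the turn, a rotation vector about the tool's x, y, z normalised to -1 to 1, where 1 is 1.5 rad. In form: [[jaw, tx, ty, tz, ax, ay, az], ...]. A call has 1 to 8 rows; each row is the pose to reach, as a shift and turn from the pose commanded when the call began, along the tool's axes at that moment; what a row does not reach only later rows make up. A row lasts 1/10 s, in which the tool goes at most 50 mm and 8.59 degrees, less where a joint would pass 70% of its speed; a pose out of reach is approached as far as the arm can. A call with a number of a shift or a turn outside -1 to 1 is refused whole. A call with a gripper value outside its range is refused whole. The fingers move at their own pace and stop on an object; the grip force is fixed at half the most. Time passes only in rows, so rows that repeat a pose let the fingers close. It gives the time, the measured TCP pose, the force, the opening and the grip force at its end, in the units of the state.
- read_state(): the state, without advancing time (a new reading comes with each control period).
- optics.capture(name): name is "scene" or "top" or "wrist"; returns a dict with "color" (400x640x3 uint8, blue, green, red), "range_z" (400x640 float32, m along the optical axis (not along the pixel's ray), 0 where there is no reading), "fx", "fy", "cx", "cy" (pixels), "rvec" (rotation vector, rad) and "tvec" (3), from world to camera coordinates, as OpenCV has them. Camera axes: x right, y down, z forward; pixel columns grow to the right and rows downward; lengths in m; the calibration is good to about 2 mm. A picture is of the moment at which its call begins.
- order.hand_in(): hands the job in; it is judged then, once.
The state is a dict: "time_s": time; "joint_positions": joint angles; "qvel": joint speeds; "tau": joint torques, N m; "position": TCP position; "tcp_rot": TCP orientation; "force": force on the tool from outside, world axes, zero at the start; "moment": the same for the moment, N m; "opening": opening from 0.0 (shut) to 1.0 (fully open); "grasp_force": force on a finger pad.
Only numpy, scipy, OpenCV 4.12 (cv2) and the standard library are available. Lean on these libraries where they do the work, as an engineer would, in place of code of your own. Each camera call takes 0.05 s, during which the arm holds its last target. There are 200 camera calls.

TASK

The five little lids of the sachet organiser have been left ajar and the sachets will go damp. Set a closed fingertip on the lid at either end and run it along the row of lids to the other end in one stroke, pressing each lid fully shut in passing, without lifting the finger away from the row before the last lid is shut. Press lightly, do not swing any lid open, and leave the teaspoon, the tin and the tape roll where they are.

Things in the scene. Friction and masses are not known exactly. Their poses are not given: they have to be found in the camera images.
- organiser: Clear sachet organiser, fixed on the table: 104 mm deep (x), 244 mm long (y), walls 58 mm high. Origin: centre of underside; x from the front (thumb tabs) to the back (hinges), y along the row towards lid 0, z up. Five grey lids, hinged at the back, ridges at y = 0.096, 0.048, 0, -0.048, -0.096. Shut, a lid's ridge top is 71.5 mm above the table, from x = -0.054 (front lip) to 0.051.
- lid_0 (a joint): Hinge of lid 0 (rad), counted from the organiser's +y end (0) to its -y end (4). 0 = shut; larger = front lip higher (lip 109 mm from the hinge: 0.07 stands 7.6 mm proud). Starts at 0.055 to 0.08. Stiff, no spring: it stays where it is left; about 2 N down near the front lip moves it.
- crown_0 (a point): Front end of lid 0's ridge top, at the middle of its front lip; moves with the lid; 71.5 mm above the table when shut. The lid is arched across the row: a flat ridge 6 mm wide, then sides falling 1.8 mm over 8 mm and 6.7 mm over the next 12 mm, so a fingertip sliding along the row at the shut height runs onto the next ajar lid's slope and presses it down. 2 mm gap to the next lid.
- lid_1 (a joint): Hinge of lid 1 (rad), counted from the organiser's +y end (0) to its -y end (4). 0 = shut; larger = front lip higher (lip 109 mm from the hinge: 0.07 stands 7.6 mm proud). Starts at 0.055 to 0.08. Stiff, no spring: it stays where it is left; about 2 N down near the front lip moves it.
- crown_1 (a point): Front end of lid 1's ridge top, at the middle of its front lip; moves with the lid; 71.5 mm above the table when shut. The lid is arched across the row: a flat ridge 6 mm wide, then sides falling 1.8 mm over 8 mm and 6.7 mm over the next 12 mm, so a fingertip sliding along the row at the shut height runs onto the next ajar lid's slope and presses it down. 2 mm gap to the next lid.
- lid_2 (a joint): Hinge of lid 2 (rad), counted from the organiser's +y end (0) to its -y end (4). 0 = shut; larger = front lip higher (lip 109 mm from the hinge: 0.07 stands 7.6 mm proud). Starts at 0.055 to 0.08. Stiff, no spring: it stays where it is left; about 2 N down near the front lip moves it.
- crown_2 (a point): Front end of lid 2's ridge top, at the middle of its front lip; moves with the lid; 71.5 mm above the table when shut. The lid is arched across the row: a flat ridge 6 mm wide, then sides falling 1.8 mm over 8 mm and 6.7 mm over the next 12 mm, so a fingertip sliding along the row at the shut height runs onto the next ajar lid's slope and presses it down. 2 mm gap to the next lid.
- lid_3 (a joint): Hinge of lid 3 (rad), counted from the organiser's +y end (0) to its -y end (4). 0 = shut; larger = front lip higher (lip 109 mm from the hinge: 0.07 stands 7.6 mm proud). Starts at 0.055 to 0.08. Stiff, no spring: it stays where it is left; about 2 N down near the front lip moves it.
- crown_3 (a point): Front end of lid 3's ridge top, at the middle of its front lip; moves with the lid; 71.5 mm above the table when shut. The lid is arched across the row: a flat ridge 6 mm wide, then sides falling 1.8 mm over 8 mm and 6.7 mm over the next 12 mm, so a fingertip sliding along the row at the shut height runs onto the next ajar lid's slope and presses it down. 2 mm gap to the next lid.
- lid_4 (a joint): Hinge of lid 4 (rad), counted from the organiser's +y end (0) to its -y end (4). 0 = shut; larger = front lip higher (lip 109 mm from the hinge: 0.07 stands 7.6 mm proud). Starts at 0.055 to 0.08. Stiff, no spring: it stays where it is left; about 2 N down near the front lip moves it.
- crown_4 (a point): Front end of lid 4's ridge top, at the middle of its front lip; moves with the lid; 71.5 mm above the table when shut. The lid is arched across the row: a flat ridge 6 mm wide, then sides falling 1.8 mm over 8 mm and 6.7 mm over the next 12 mm, so a fingertip sliding along the row at the shut height runs onto the next ajar lid's slope and presses it down. 2 mm gap to the next lid.
- teaspoon: Steel teaspoon, 134 x 27 x 12 mm, lying in front of the organiser; bystander. Origin: centre of its underside.
- tea_tin: Round coffee tin with a printed label, 57 mm across, 72 mm high, standing behind the organiser; bystander. Origin: centre of its underside.
- tape_roll: Roll of tape, 49 mm across, 12 mm high, lying flat behind the organiser; bystander. Origin: centre of its underside.

How it is judged:
By the outcome, as a careful person would: the job done as asked, in the order asked, and still so for the second after the job is handed in, with the robot touching nothing.
It also fails if it takes over 42 s, if anything falls off the work surface, if the arm or the gripper's body presses on something with over 40 N, if the wrist force passes 120 N, or if a joint passes its speed limit or range.

## Working session

There is one attempt and no reset: what is moved stays moved. The work goes in short steps, Python scripts to look and compute and a tool call to move; the robot and the scene stay as the last step left them, time stands still between calls to the robot, and variables do not carry over. Pictures are saved under pics/ and viewed, at most 10 in all, crops included, and the job is handed in when it is done.

Besides the shell and the picture viewer there is one more tool, called after "Emit:" as name([rows], argument=value, ...), one row to a line, values as JSON. drive_tool: Moves the arm, as the interface text tells. Scaled input: -1 to 1 covers 0.12 m each way for a shift and 1.5 rad each way for a turn. Its arguments: {"type":"object","properties":{"steps":{"type":"array"}},"required":["steps"]}

```bash
mkdir -p pics; cat > h.py <<'E'
import numpy as np,cv2
from rig import read_state,optics,order
def cap(n):
    c=optics.capture(n); c['R']=cv2.Rodrigues(np.array(c['rvec'],float))[0]; c['t']=np.array(c['tvec'],float).ravel(); return c
def world(c):
    z=c['range_z']; v,u=np.mgrid[0:z.shape[0],0:z.shape[1]]
    P=np.stack([(u-c['cx'])/c['fx']*z,(v-c['cy'])/c['fy']*z,z],-1)
    return (P-c['t'])@c['R']
E
python3 - <<'E'
from h import *
s=read_state(); print(s)
for n in('scene','top'):
    c=cap(n); cv2.imwrite(f'pics/{n}0.png',c['color']); np.savez(f'{n}0.npz',W=world(c),**{k:c[k] for k in('range_z','color','R','t','fx','fy','cx','cy')})
    print(n,-c['R'].T@c['t'],c['fx'])
E
```

```text
{'time_s': 0.0, 'joint_positions': array([ 6.56904845e+01,  3.02781588e+01,  8.21568936e+01, -1.15884114e-03,
        6.76878366e+01, -1.02272261e+01]), 'qvel': array([ 0.02022375,  0.00635586,  0.01755186,  0.01396229,  0.01755972,
       -0.00368476]), 'tau': array([-1.53565197e-04, -4.40039957e+01, -1.76593208e+01,  6.35053706e-02,
        5.84863883e-02, -1.66992845e-04]), 'position': array([0.1517586 , 0.60558249, 0.24027742]), 'tcp_rot': array([[-9.69948989e-01,  2.43306822e-01, -8.65894991e-04],
       [ 2.43308093e-01,  9.69947071e-01, -1.96234857e-03],
       [ 3.62419517e-04, -2.11405727e-03, -9.99997700e-01]]), 'force': array([ 0.53732316, -0.28969325, -0.87377608]), 'moment': array([ 0.01711971,  0.03430312, -0.0386525 ]), 'grasp_force': 0.0, 'opening': 0.9989549343771987}
scene [ 0.04825342 -0.16279209  0.61348864] 456.70507523386783
top [0.39676748 0.21934606 0.90141259] 403.2786417598868
```

View pics/scene0.png

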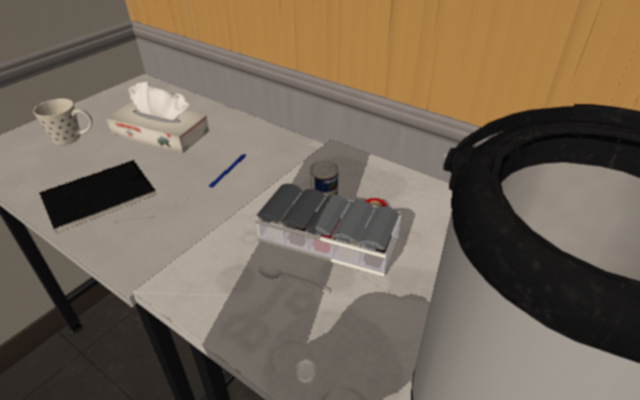

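View pics/top0.png

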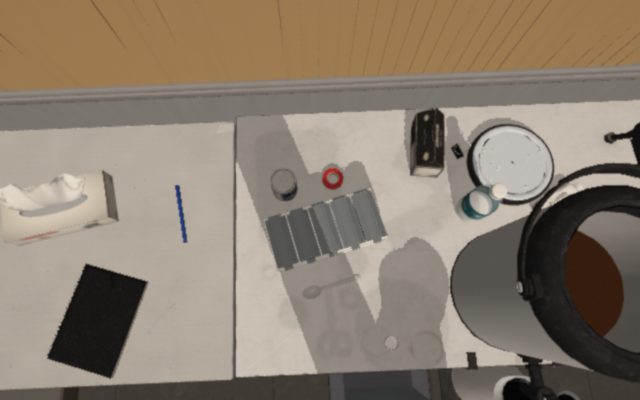

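The scene view shows the organiser around (330,230). The top view shows it at about (268–385, 190–270), with the spoon in front at (330,288), the tin at (285,184) and the tape at (333,178).

```bash
python3 - <<'E'
from h import *
d=np.load('top0.npz');W=d['W']
cv2.imwrite('pics/topc.png',cv2.resize(d['color'][170:300,255:400],None,fx=5,fy=4.6*5/4.6,interpolation=cv2.INTER_CUBIC)[:600])
e=np.load('scene0.npz')
cv2.imwrite('pics/scenec.png',cv2.resize(e['color'][150:300,240:420],None,fx=4,fy=4,interpolation=cv2.INTER_CUBIC))
for n,D in(('top',d),('scene',e)):
    W=D['W'];z=D['range_z']
    m=(z>0)&(W[...,2]>.05)&(W[...,2]<.1)&(W[...,0]>.3)&(W[...,0]<.62)&(W[...,1]>.1)&(W[...,1]<.5)
    k,l,st,ce=cv2.connectedComponentsWithStats(m.astype('uint8'))
    for i in range(1,k):
        if st[i,4]>300:
            p=W[l==i]; r=cv2.minAreaRect(p[:,:2].astype('float32')*1000)
            print(n,st[i],r,np.percentile(p[:,2],[5,50,95,99]))
E
```

```text
top [ 263  196  106   75 5284] ((552.197021484375, 198.581298828125), (120.9410629272461, 223.30361938476562), 14.357577323913574) [0.05967046 0.07252287 0.07851193 0.08029052]
scene [ 256  184  134   68 4869] ((550.9404296875, 198.22311401367188), (120.52893829345703, 222.1120147705078), 14.042342185974121) [0.05630593 0.07210663 0.07804982 0.07941239]
```

View pics/topc.png

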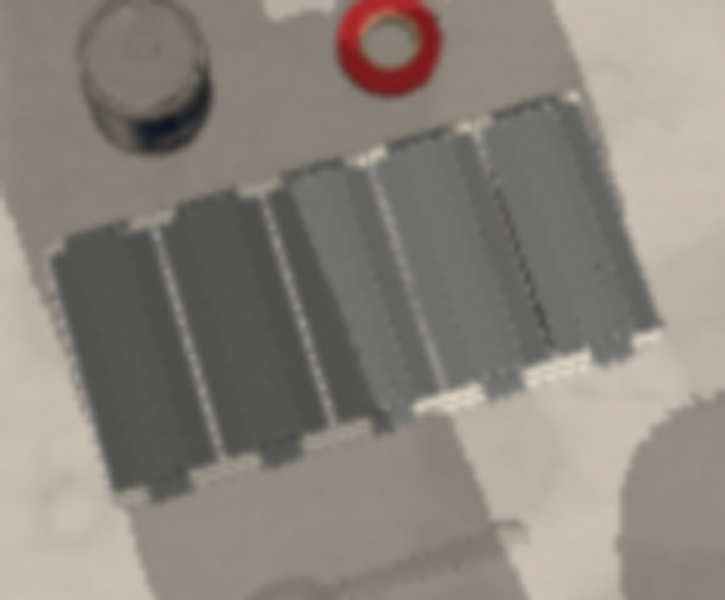

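View pics/scenec.png

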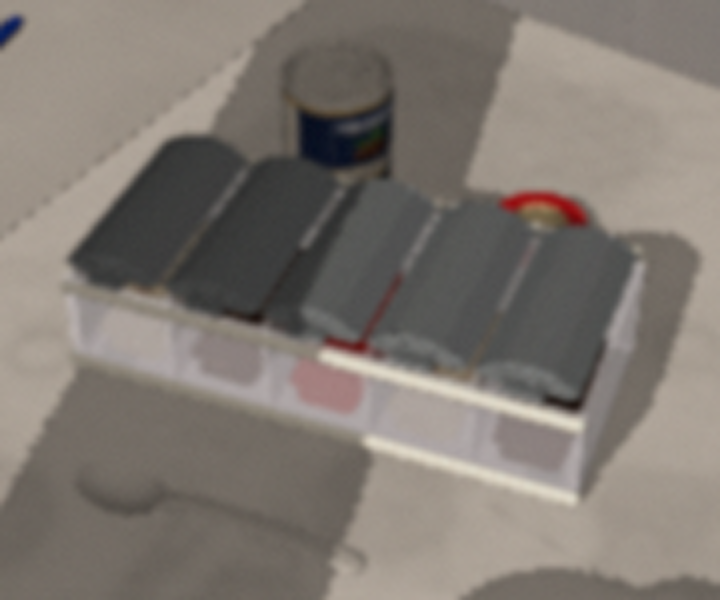

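The crops show the wall-top corners: top crop (118,497), (663,338), (578,95), (50,247); scene crop (65,288), (582,428), (640,258). All the lids are ajar, with their tabs facing the robot.

```bash
python3 - <<'E'
from h import *
from scipy.optimize import least_squares
obs=[]
for n,f,o,pts in(('top',5,(255,170),[(118,497,-.052,.122),(663,338,-.052,-.122),(578,95,.052,-.122),(50,247,.052,.122)]),('scene',4,(240,150),[(65,288,-.052,.122),(582,428,-.052,-.122),(640,258,.052,-.122)])):
    D=np.load(n+'0.npz')
    for a,b,x,y in pts: obs.append((D,np.array([(a+.5)/f-.5+o[0],(b+.5)/f-.5+o[1]]),x,y,n))
def loc(p,x,y,z): 
    c,s=np.cos(p[2]),np.sin(p[2]); return np.array([p[0]+c*x-s*y,p[1]+s*x+c*y,z])
def res(p,zf=True):
    r=[]
    for D,q,x,y,n in obs:
        P=D['R']@loc(p,x,y,p[3])+D['t']; r.append([D['fx']*P[0]/P[2]+D['cx']-q[0],D['fy']*P[1]/P[2]+D['cy']-q[1]])
    return np.array(r).ravel()
s=least_squares(res,[.55,.2,.25,.058]); print(s.x,np.degrees(s.x[2]),s.fun.reshape(-1,2).round(1))
p=s.x; c,sn=np.cos(p[2]),np.sin(p[2])
for n in('top','scene'):
    W=np.load(n+'0.npz')['W'].reshape(-1,3); d=W[:,:2]-p[:2]; lx=d[:,0]*c+d[:,1]*sn; ly=-d[:,0]*sn+d[:,1]*c
    g=(W[:,2]>.05)&(W[:,2]<.1)&(abs(lx)<.08)&(abs(ly)<.15)
    print(n,'ext',np.percentile(lx[g],[.5,99.5]),np.percentile(ly[g],[.5,99.5]))
    t=(abs(lx)<.1)&(abs(ly)<.2)&(W[:,2]<.02); print('table',np.median(W[t,2]))
    for k in range(5):
        m=g&(abs(ly-(.096-.048*k))<.004)
        a=np.polyfit(lx[m],W[m,2],1); print(k,'z at lip %.4f back %.4f ang %.3f'%(np.polyval(a,-.054),np.polyval(a,.05),-a[0]))
for k in range(-1,6): print(k,loc(p,-.04,.096-.048*k,0))
E
```

```text
[0.55680492 0.18913655 0.25137523 0.05521915] 14.402739931415672 [[-1.9 -0.4]
 [-0.3 -2.2]
 [ 0.9  1.4]
 [-1.4  2.8]
 [-0.2 -1.4]
 [ 1.2 -0.9]
 [ 1.6  2.6]]
top ext [-0.06108905  0.05688977] [-0.11760394  0.12074613]
table 0.0003042031395414522
0 z at lip 0.0772 back 0.0722 ang 0.048
1 z at lip 0.0774 back 0.0725 ang 0.048
2 z at lip 0.0782 back 0.0723 ang 0.057
3 z at lip 0.0782 back 0.0724 ang 0.056
4 z at lip 0.0783 back 0.0725 ang 0.056
scene ext [-0.0620237   0.05299104] [-0.12152107  0.11746296]
table 0.00014586772710728523
0 z at lip 0.0721 back 0.0753 ang -0.030
1 z at lip 0.0723 back 0.0753 ang -0.028
2 z at lip 0.0728 back 0.0755 ang -0.026
3 z at lip 0.0728 back 0.0756 ang -0.028
4 z at lip 0.0732 back 0.0758 ang -0.025
-1 [0.48224405 0.31866136 0.        ]
0 [0.49418339 0.27216994 0.        ]
1 [0.50612273 0.22567852 0.        ]
2 [0.51806207 0.1791871  0.        ]
3 [0.53000141 0.13269568 0.        ]
4 [0.54194074 0.08620426 0.        ]
5 [0.55388008 0.03971284 0.        ]
```

Emit:
drive_tool([
  [0, -0.3, -0.15, 0, 0, 0, -0.083],
  [0, -0.6, -0.3, 0, 0, 0, -0.166],
  [0, -0.9, -0.4, 0, 0, 0, -0.249],
  [0, -1, -0.5, 0, 0, 0, -0.332],
  [0, -1, -0.5, 0, 0, 0, -0.332],
])

```text
time_s: 0.6
position: [0.2551, 0.5167, 0.2407]
tcp_rot: [[-0.969, -0.247, -0.001], [-0.247, 0.969, -0.002], [0.001, -0.002, -1.0]]
force: [-0.6, 0.5, -0.0]
opening: 0.632
grasp_force: 0.0
```

```bash
cat >> h.py <<'E'
p=[.5568,.1891,.2514]
def rel(lx=-.04,ly=.096,tz=.0905):
    s=read_state(); c,sn=np.cos(p[2]),np.sin(p[2]); R=np.array(s['tcp_rot'])
    g=np.array([p[0]+c*lx-sn*ly,p[1]+sn*lx+c*ly,tz]); o=s['position']-np.array([p[0],p[1],0])
    print('t',round(s['time_s'],2),'pos',s['position'].round(4),'org',(np.array([o[0]*c+o[1]*sn,-o[0]*sn+o[1]*c])).round(4),'tip',round(s['position'][2]-.019,4),'F',s['force'].round(1),'open',round(s['opening'],3))
    print('rel',((g-s['position'])@R/.12).round(3),'yaw',np.degrees(np.arctan2(R[1,1],R[0,1])).round(2),'tilt',R[:2,2].round(4),s['joint_positions'].round(1))
E
python3 -c "from h import *; rel()"
```

```text
t 0.6 pos [0.2551 0.5167 0.2407] org [-0.2107  0.3924] tip 0.2217 F [-0.6  0.5 -0. ] open 0.632
rel [-1.429 -2.465  1.254] yaw 104.29 tilt [-0.001  -0.0021] [ 52.6  26.5  89.2  -0.   64.4 -51.6]
```

Emit:
drive_tool([
  [0, -0.25, -0.25, 0, 0, 0, 0],
  [0, -0.5, -0.5, 0, 0, 0, 0],
  [0, -0.75, -0.75, 0.1, 0, 0, 0],
  [0, -1, -1, 0.2, 0, 0, 0],
])

```text
time_s: 1.0
position: [0.4007, 0.4329, 0.2172]
tcp_rot: [[-0.969, -0.249, 0.001], [-0.249, 0.969, 0.001], [-0.001, 0.001, -1.0]]
force: [1.4, -0.3, 0.8]
opening: 0.265
grasp_force: 0.0
```

Emit:
drive_tool([
  [0, -0.1, -0.25, 0.1, 0, 0, 0],
  [0, -0.2, -0.5, 0.2, 0, 0, 0],
  [0, -0.3, -0.75, 0.3, 0, 0, 0],
  [0, -0.43, -1, 0.4, 0, 0, 0],
])

```text
time_s: 1.4
position: [0.4796, 0.3291, 0.1685]
tcp_rot: [[-0.969, -0.248, -0.001], [-0.248, 0.969, 0.0], [0.001, 0.0, -1.0]]
force: [0.1, 0.5, -0.1]
opening: 0.012
grasp_force: 0.0
```

Emit:
drive_tool([
  [0, 0, -0.2, 0.1, 0, 0, 0],
  [0, 0, -0.45, 0.2, 0, 0, 0],
  [0, 0, -0.46, 0.3, 0, 0, 0],
  [0, 0, -0.46, 0.4, 0, 0, 0],
  [0, 0, -0.46, 0.4, 0, 0, 0],
])

```text
time_s: 1.9
position: [0.4921, 0.2766, 0.1195]
tcp_rot: [[-0.968, -0.25, -0.004], [-0.25, 0.968, -0.001], [0.004, 0.0, -1.0]]
force: [-0.0, -0.2, -0.3]
opening: 0.009
grasp_force: 0.0
```

```bash
python3 - <<'E'
from h import *
rel()
a,b=cap('wrist'),cap('top')
cv2.imwrite('pics/w1.png',np.hstack([a['color'][:,:640]]))
cv2.imwrite('pics/t1.png',cv2.resize(b['color'][160:300,240:420],None,fx=4,fy=4,interpolation=cv2.INTER_CUBIC))
E
```

```text
t 1.9 pos [0.4921 0.2766 0.1195] org [-0.0409  0.1008] tip 0.1005 F [-0.  -0.2 -0.3] open 0.009
rel [-0.008 -0.04   0.241] yaw 104.45 tilt [-0.0036 -0.0006] [ 18.   35.4  96.7   0.   48.1 -86.5]
```

View pics/w1.png

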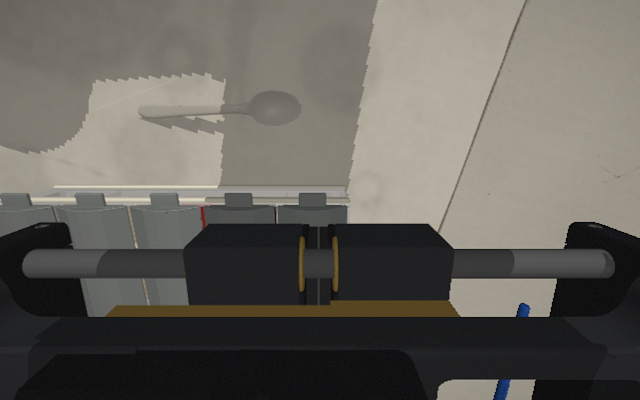

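The wrist view shows the tip centre at column 319 and lid 0's tab at about 312. That puts the tip 4–5 mm towards +y of the lid centre, which agrees with the fit (0.1008 against 0.096). The spoon is well clear, at about (220,108).

Emit:
drive_tool([
  [0, -0.01, -0.03, 0.08, 0, 0, 0],
  [0, -0.01, -0.04, 0.15, 0, 0, 0],
  [0, -0.01, -0.04, 0.18, 0, 0, 0],
  [0, -0.01, -0.04, 0.2, 0, 0, 0],
  [0, -0.01, -0.04, 0.215, 0, 0, 0],
  [0, -0.01, -0.04, 0.225, 0, 0, 0],
  [0, -0.01, -0.04, 0.23, 0, 0, 0],
  [0, -0.01, -0.04, 0.23, 0, 0, 0],
])

```text
time_s: 2.8
position: [0.4961, 0.2714, 0.0938]
tcp_rot: [[-0.968, -0.25, 0.0], [-0.25, 0.968, 0.0], [-0.0, 0.0, -1.0]]
force: [-0.9, -0.7, 1.0]
opening: 0.006
grasp_force: 0.3
```

```bash
python3 -c "from h import *; rel()"
```

```text
t 2.8 pos [0.4961 0.2714 0.0938] org [-0.0383  0.0948] tip 0.0748 F [-0.9 -0.7  1. ] open 0.006
rel [0.014 0.01  0.027] yaw 104.45 tilt [0.0004 0.0001] [ 17.4  37.7  97.5  -0.   44.7 -87.1]
```

Emit:
drive_tool([
  [0, 0, 0, 0.008, 0, 0, 0],
  [0, 0, 0, 0.016, 0, 0, 0],
  [0, 0, 0, 0.024, 0, 0, 0],
  [0, 0, 0, 0.028, 0, 0, 0],
  [0, 0, 0, 0.028, 0, 0, 0],
])

```text
time_s: 3.3
position: [0.4959, 0.2714, 0.0904]
tcp_rot: [[-0.968, -0.25, -0.0], [-0.25, 0.968, -0.0], [0.0, -0.0, -1.0]]
force: [-3.3, -0.8, 3.7]
opening: 0.003
grasp_force: 1.9
```

```bash
python3 -c "from h import *; rel()"
```

```text
t 3.3 pos [0.4959 0.2714 0.0904] org [-0.0385  0.0948] tip 0.0714 F [-3.3 -0.8  3.7] open 0.003
rel [ 0.012  0.01  -0.001] yaw 104.45 tilt [-0.0002 -0.0001] [ 17.4  38.1  97.6  -0.   44.3 -87.1]
```

Emit:
drive_tool([
  [0, 0, 0, 0.003, 0, 0, 0],
  [0, 0, 0, 0.006, 0, 0, 0],
  [0, 0, 0, 0.006, 0, 0, 0],
])

```text
time_s: 3.6
position: [0.4959, 0.2714, 0.0902]
tcp_rot: [[-0.968, -0.25, -0.0], [-0.25, 0.968, -0.0], [0.0, -0.0, -1.0]]
force: [-2.6, -1.3, 6.3]
opening: 0.006
grasp_force: 3.6
```

```bash
python3 -c "from h import *; rel()"
```

```text
t 3.6 pos [0.4959 0.2714 0.0902] org [-0.0385  0.0949] tip 0.0712 F [-2.6 -1.3  6.3] open 0.006
rel [ 0.012  0.009 -0.002] yaw 104.46 tilt [-0.     -0.0001] [ 17.4  38.1  97.7  -0.   44.3 -87.1]
```

Emit:
drive_tool([
  [0, 0, -0.04, 0, 0, 0, 0],
  [0, 0, -0.08, 0, 0, 0, 0],
  [0, 0, -0.12, 0, 0, 0, 0],
  [0, 0, -0.16, 0, 0, 0, 0],
  [0, 0, -0.2, 0, 0, 0, 0],
  [0, 0, -0.24, 0, 0, 0, 0],
])

```text
time_s: 4.2
position: [0.5032, 0.2435, 0.0895]
tcp_rot: [[-0.968, -0.249, -0.0], [-0.249, 0.968, 0.001], [0.0, 0.001, -1.0]]
force: [-1.7, 1.8, 1.2]
opening: 0.006
grasp_force: 1.2
```

```bash
python3 -c "from h import *; rel(ly=.048)"
```

```text
t 4.2 pos [0.5032 0.2435 0.0895] org [-0.0384  0.066 ] tip 0.0705 F [-1.7  1.8  1.2] open 0.006
rel [ 0.013 -0.15  -0.009] yaw 104.42 tilt [-0.0003  0.0007] [ 14.3  37.8  98.6   0.1  43.6 -90.1]
```

Emit:
drive_tool([
  [0, 0, -0.04, 0, 0, 0, 0],
  [0, 0, -0.08, 0, 0, 0, 0],
  [0, 0, -0.12, 0, 0, 0, 0],
  [0, 0, -0.16, 0, 0, 0, 0],
])

```text
time_s: 4.6
position: [0.5087, 0.2249, 0.0903]
tcp_rot: [[-0.968, -0.249, 0.002], [-0.249, 0.968, 0.001], [-0.002, 0.0, -1.0]]
force: [-0.6, 3.5, 5.1]
opening: 0.005
grasp_force: 2.6
```

```bash
python3 -c "from h import *; rel(ly=.048)"
```

```text
t 4.6 pos [0.5087 0.2249 0.0903] org [-0.0376  0.0467] tip 0.0713 F [-0.6  3.5  5.1] open 0.005
rel [ 0.02   0.011 -0.002] yaw 104.45 tilt [0.0018 0.0007] [ 12.3  37.6  99.1   0.   43.2 -92.1]
```

Emit:
drive_tool([
  [0, 0, -0.05, 0.003, 0, 0, 0],
  [0, 0, -0.1, 0.003, 0, 0, 0],
  [0, 0, -0.15, 0.003, 0, 0, 0],
  [0, 0, -0.2, 0.003, 0, 0, 0],
  [0, 0, -0.25, 0.003, 0, 0, 0],
  [0, 0, -0.3, 0.003, 0, 0, 0],
  [0, 0, -0.35, 0.003, 0, 0, 0],
  [0, 0, -0.4, 0.003, 0, 0, 0],
])

```text
time_s: 5.4
position: [0.5205, 0.1788, 0.0901]
tcp_rot: [[-0.968, -0.25, 0.002], [-0.25, 0.968, 0.001], [-0.002, 0.001, -1.0]]
force: [-0.5, 3.2, 7.5]
opening: 0.007
grasp_force: 3.4
```

```bash
python3 -c "from h import *; rel(ly=0)"
```

```text
t 5.4 pos [0.5205 0.1788 0.0901] org [-0.0377 -0.001 ] tip 0.0711 F [-0.5  3.2  7.5] open 0.007
rel [ 0.019  0.008 -0.004] yaw 104.45 tilt [0.0015 0.0011] [  7.3  37.3  99.9   0.1  42.7 -97.2]
```

Emit:
drive_tool([
  [0, 0, -0.05, 0, 0, 0, 0],
  [0, 0, -0.1, 0, 0, 0, 0],
  [0, 0, -0.15, 0, 0, 0, 0],
  [0, 0, -0.2, 0, 0, 0, 0],
  [0, 0, -0.25, 0, 0, 0, 0],
  [0, 0, -0.3, 0, 0, 0, 0],
  [0, 0, -0.35, 0, 0, 0, 0],
  [0, 0, -0.4, 0, 0, 0, 0],
])

```text
time_s: 6.2
position: [0.5324, 0.1322, 0.09]
tcp_rot: [[-0.968, -0.25, 0.001], [-0.25, 0.968, 0.001], [-0.001, 0.001, -1.0]]
force: [-0.3, 4.1, 6.8]
opening: 0.004
grasp_force: 3.6
```

```bash
python3 -c "from h import *; rel(ly=-.048)"
```

```text
t 6.2 pos [0.5324 0.1322 0.09  ] org [-0.0378 -0.049 ] tip 0.071 F [-0.3  4.1  6.8] open 0.004
rel [ 0.018  0.008 -0.004] yaw 104.45 tilt [0.0012 0.0009] [ 2.200e+00  3.720e+01  1.002e+02  1.000e-01  4.250e+01 -1.023e+02]
```

Lids 0–3 all pressed to the same height. Lid 4 next, with a short dwell.

Emit:
drive_tool([
  [0, 0, -0.06, 0, 0, 0, 0],
  [0, 0, -0.12, 0, 0, 0, 0],
  [0, 0, -0.18, 0, 0, 0, 0],
  [0, 0, -0.24, 0, 0, 0, 0],
  [0, 0, -0.3, 0, 0, 0, 0],
  [0, 0, -0.35, 0, 0, 0, 0],
  [0, 0, -0.4, 0, 0, 0, 0],
  [0, 0, -0.4, 0, 0, 0, 0],
])

```text
time_s: 7.0
position: [0.5445, 0.0848, 0.09]
tcp_rot: [[-0.969, -0.249, 0.001], [-0.249, 0.969, 0.0], [-0.001, -0.0, -1.0]]
force: [-0.4, 1.6, 6.9]
opening: 0.007
grasp_force: 3.9
```

```bash
python3 - <<'E'
from h import *
rel(ly=-.096)
c=cap('wrist'); cv2.imwrite('pics/w2.png',c['color'])
E
```

```text
t 7.0 pos [0.5445 0.0848 0.09  ] org [-0.0378 -0.098 ] tip 0.071 F [-0.4  1.6  6.9] open 0.007
rel [ 0.018  0.016 -0.004] yaw 104.42 tilt [0.0011 0.    ] [  -2.8   37.4   99.8    0.    42.8 -107.2]
```

View pics/w2.png

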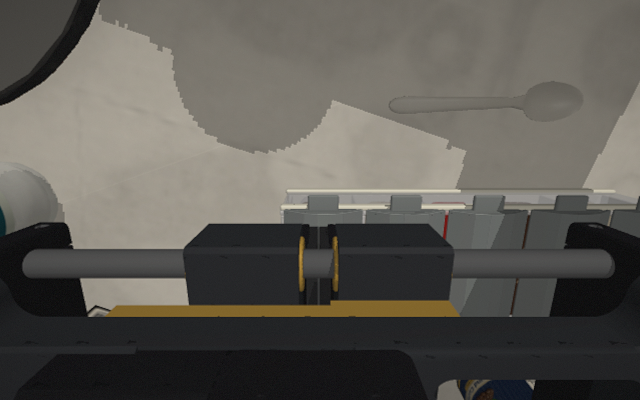

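The wrist view shows the tip over lid 4 at column 319 (tab at 323). All the lips lie flush along the front wall, and the spoon has not moved. Now I lift straight up and check.

Emit:
drive_tool([
  [0, 0, 0, -0.05, 0, 0, 0],
  [0, 0, 0, -0.2, 0, 0, 0],
  [0, 0, 0, -0.5, 0, 0, 0],
  [0, 0, 0, -0.8, 0, 0, 0],
  [0, 0, 0, -1, 0, 0, 0],
  [0, 0, 0, -1, 0, 0, 0],
])

```text
time_s: 7.65
position: [0.5466, 0.0845, 0.2127]
tcp_rot: [[-0.968, -0.25, 0.008], [-0.25, 0.968, -0.002], [-0.008, -0.004, -1.0]]
force: [0.7, -0.4, -0.6]
opening: 0.006
grasp_force: 0.0
```

```bash
python3 - <<'E'
from h import *
rel(ly=-.096)
c,sn=np.cos(p[2]),np.sin(p[2])
for n in('top','scene','wrist'):
    k=cap(n); Ws=[world(k)]
    if n!='wrist': Ws.append(np.load(n+'0.npz')['W'])
    else: cv2.imwrite('pics/w3.png',k['color'])
    for W in Ws:
        W=W.reshape(-1,3); d=W[:,:2]-p[:2]; lx=d[:,0]*c+d[:,1]*sn; ly=-d[:,0]*sn+d[:,1]*c
        out=[]
        for i in range(5):
            m=(abs(lx+.035)<.012)&(abs(ly-(.096-.048*i))<.004)&(W[:,2]>.05)&(W[:,2]<.1)
            out.append((round(float(np.median(W[m,2])),4),int(m.sum())) if m.sum() else None)
        print(n,out)
E
```

```text
t 7.65 pos [0.5466 0.0845 0.2127] org [-0.0359 -0.0987] tip 0.1937 F [ 0.7 -0.4 -0.6] open 0.006
rel [0.042 0.027 1.018] yaw 104.46 tilt [ 0.0083 -0.0017] [-2.700e+00  2.660e+01  9.460e+01 -1.000e-01  5.830e+01 -1.072e+02]
top [(0.0719, 45), (0.0719, 44), (0.072, 45), None, (0.0721, 10)]
top [(0.0782, 45), (0.0778, 45), (0.0788, 46), (0.0789, 43), (0.0789, 44)]
scene [(0.0711, 37), (0.0715, 42), (0.0716, 44), (0.0713, 43), (0.0718, 49)]
scene [(0.0774, 35), (0.0779, 36), (0.0785, 43), (0.0783, 41), (0.0787, 51)]
wrist [(0.0711, 210), (0.071, 213), (0.071, 209), (0.0711, 212), (0.0709, 199)]
```

View pics/w3.png

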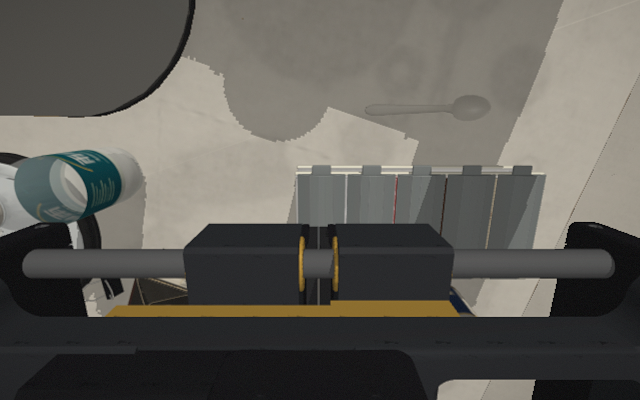

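The wrist view shows all five tabs level along the front wall (row ~170). The three cameras' depth readings put every ridge at about 71–72 mm, so all five lids are shut, and the tool is clear of them.

```bash
python3 -c "from h import *; print(order.hand_in())"
```

```text
the job is handed in; nothing more can be done
None
```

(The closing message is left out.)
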